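# Release the eccentric lock, slide the dish under the camera and lock it there

## Robot

A 7-joint arm with a two-finger parallel gripper is mounted at the origin on a cart in front of the work surface, level with it; the furniture and walls round the work are solid. World frame = base frame: x ahead of the robot, y to its left, z up, the work surface at z = 0. Lengths are in m, angles in rad, forces in N, time in s.
With the tool pointing down it reaches from about 0.425 to 0.925 m from the base axis. Payload 6.8 kg.
Tool frame: the origin (TCP) lies between the finger pads; the fingertips stand r.tcp_to_tips ahead of it and the grasp point (between the pads) lies 3 mm ahead of it (r.tcp_to_tips is the distance from the TCP to the fingertips, in m); z points along the fingers, y is the line along which they close (so a half turn about z gives the same grasp; the last joint's range is limited). The gripper opens to 85 mm and grips with 20 to 120 N. Pads are 22 mm wide; open, the fingers measure 114 mm over their backs; the gripper's body (76 mm by 85 mm) begins 54 mm behind the grasp point. The pads swing forward as they close: fully open they stand 13 mm farther back than shut.
Start: joints at [1.009, 0.477, 0.022, 1.555, -0.011, 1.109, -0.083], TCP at [0.296, -0.607, 0.253] pointing down, gripper open.
Joint ranges: [-2.96, 2.96], [-0.34, 2.1], [-1.41, 1.46], [0.24, 2.44], [-1.37, 4.51], [0.17, 1.92], [-2.96, 2.96]. Speed limits (rad/s): [2.39, 2.39, 3.14, 3.14, 3.14, 3.14, 3.14].

## Interface

Orientations are given as a rotation vector (axis times angle).
In Python, from bench import r gives the robot as it stands. The module is installed in compiled form; this text tells all that it offers.
- The arm moves only by the tool step_arm, never from a script. Its argument "moves" is a list of rows, each an object of numbers: "rx", "ry", "rz": the turn, a rotation vector about the tool's x, y, z in degrees; "dx", "dy", "dz": the shift along the tool's x, y, z in mm; "gripper": the opening, from -1 (shut) to 1 (fully open). In form: [{"rx": .., "ry": .., "rz": .., "dx": .., "dy": .., "dz": .., "gripper": ..}, ...]. A call has 1 to 20 rows; each row shifts and turns the commanded pose from where the row before left it, along the tool's axes as they then stand; what a row does not reach is not made up. A row lasts 1/8 s, in which the tool goes at most 62.5 mm and 10.7 degrees, less where a joint would pass 70% of its speed; a pose out of reach is approached as far as the arm can. A call is refused whole if a number of a shift passes 62.5 or a number of a turn 10.7, either way. A call with a gripper value outside its range is refused whole. The fingers move at their own pace and stop on an object; "grip_force" is the grip in N (left out, the last holds). Time passes only in rows, so rows that do not move let the fingers close. It gives the time, the measured TCP pose, the force, the opening and the grip force at its end, in the units of the state.
- r.get_obs(): the state, without advancing time (a new reading comes with each control period).
- r.grab_frame(name): name is "scene" or "top" or "wrist"; returns the picture (384x512x3 uint8, blue, green, red); there is no depth.
- r.camera_info(name): a dict with "mtx" (3x3 intrinsics, pixels), "rvec" (rotation vector, rad) and "tvec" (3), from world to camera coordinates, as OpenCV has them. Camera axes: x right, y down, z forward; pixel columns grow to the right and rows downward; lengths in m; the calibration is good to about 2 mm. A picture is of the moment at which its call begins: read the wrist's pose just before it. camera_info takes no time and is no camera call; for the wrist camera it gives the pose at the moment of the call.
- r.hand_in(): hands the job in; it is judged then, once.
The state is a dict: "clock": time; "joints": joint angles; "qvel": joint speeds; "tau": joint torques, N m; "tcp_pos": TCP position; "orientation": TCP orientation; "contact_force": force on the tool from outside, world axes, zero at the start; "moment": the same for the moment, N m; "grip_width": finger opening in m; "gripper_force": force on a finger pad.
Only numpy, scipy, OpenCV 4.12 (cv2) and the standard library are available. Lean on these libraries where they do the work, as an engineer would, in place of code of your own. Each camera call takes 0.05 s, during which the arm holds its last target. There are 200 camera calls.

## Task

Bring the culture dish on the carriage under the camera of the imaging stand and lock it there: push the lever of the eccentric lock round until the cam is at its low point against its stop, push the carriage forward by its upright push plate until it is fully home against its bumpers, then push the lever back round to its first stop so that the cam stands behind the carriage's roller. Everything is pushed with the fingertips, so nothing needs gripping; do not touch or lift the dish, and leave the spare dish, the bottle and the tape roll beside the stand where they are.

Things in the scene. Friction and masses are not known exactly. Their poses are not given: they have to be found in the camera images.
- imager: Imaging stand, fixed to the bench: grey base plate in its frame x -135..155, y -95..95, z 0..12 mm (origin on the bench). Its +x is 'forward', roughly away from the robot, +y left. The carriage runs forward along y = +25 mm on rods between low end blocks (31 mm high behind, 38 mm in front). The lock is at the right edge. A column at (148, 25) mm, 277 mm high, carries the camera.
- carriage (a joint): Travel of the carriage along the stand's +x, m: 0 = back, 0.060 = home against the bumpers, dish under the lens. About 1.5 N friction; stays where left. Aluminium plate 164 x 104 mm, top at z = 38 mm, its rear edge 112 mm behind the dish centre. A 12 mm roller on its right edge, 96 mm behind the dish centre, is blocked by the cam unless the cam is at its low point.
- push_face (a point): Centre of the rear face (the one towards the robot) of the carriage's upright push plate, at z = 60 mm. The plate is 60 mm wide (along the stand's y), 6 mm thick, from z = 38 to 83 mm. Push here along the stand's +x. The point moves with the carriage.
- cam (a joint): Angle of the eccentric lock, rad, counter-clockwise from above: 0 = locked, high point towards the carriage, lever pointing along the stand's -x, at a stop; 2.36 = low point, lever 45 degrees right of the stand's +x, at the other stop. The lever swings round the outer (-y) side. Friction about 2 N at the post, no spring: stays where left. The roller clears the cam only above about 1.9 rad.
- lever_post (a point): Middle of the upright black grip post at the lever's end, on its axis, z = 67 mm. Post 15 mm in diameter, z = 46 to 89 mm, 65 mm from the pivot. Push it sideways with the fingertips at z = 55 mm or higher, along its arc. The lever is a flat bar 13 mm wide, z = 37 to 44 mm; its two stop pins are 46 mm high, 37 mm from the pivot.
- cam_pivot (a point): Point on the vertical axis of the eccentric lock, on the base plate's top (z = 12 mm), at (-47.5, -56) mm in the stand's frame. The cam is a steel disc of 36 mm diameter whose centre is 10 mm off this axis, at z = 20 to 29 mm.
- dish: The closed culture dish on the carriage, 90 mm in diameter, 16 mm high, loose in the 5 mm high black ring (inner diameter 94 mm); origin at the centre of its underside, at z = 38 mm.
- nest (a point): Centre of the ring's floor on the carriage, where the dish lies; moves with the carriage.
- lens_axis (a point): Centre of the lens's underside, at (70, 25) mm in the stand's frame, z = 153 mm; the dish belongs vertically below it. Lens 40 mm in diameter; above it the white camera, 46 mm square, up to z = 257 mm. Keep the gripper clear of both.
- spare_dish: Bystander: a second closed culture dish, 90 mm in diameter, 16 mm high, on the bench to the left of the stand; origin at the centre of its underside.
- bottle: Bystander: small brown screw-cap bottle, 40 mm in diameter, 75 mm high, on the bench at the left far corner of the stand; origin at the centre of its underside.
- tape: Bystander: roll of labelling tape lying flat, 69 mm in diameter, 13 mm high, on the bench to the right of the stand; origin at the centre of its underside.
There are look-alikes about, which are no part of the job. What is shaped like the dish but blue or purple is not meant.

How it is judged:
By the outcome, as a careful person would: the job done as asked, in the order asked, and still so for the second after the job is handed in, with the robot touching nothing.
It also fails if it takes over 67 s, if anything falls off the work surface, if the arm or the gripper's body presses on something with over 40 N, if the wrist force passes 120 N, or if a joint passes its speed limit or range.

## Working session

There is one attempt and no reset: what is moved stays moved. The work goes in short steps, Python scripts to look and compute and a tool call to move; the robot and the scene stay as the last step left them, time stands still between calls to the robot, and variables do not carry over. Pictures are saved under pics/ and viewed, at most 11 in all, crops included, and the job is handed in when it is done.

Besides the shell and the picture viewer there is one more tool, called after "Request:" by a JSON object that holds its "op" and its "data". step_arm: Moves the arm, as the interface text tells. Its arguments: {"type":"object","properties":{"moves":{"type":"array","items":{"type":"object","properties":{"rx":{"type":"number"},"ry":{"type":"number"},"rz":{"type":"number"},"dx":{"type":"number"},"dy":{"type":"number"},"dz":{"type":"number"},"gripper":{"type":"number"}}}},"grip_force":{"type":"number"}},"required":["moves"]}

```bash
mkdir -p pics; python3 - <<'E'
from bench import r
import cv2,numpy as np
o=r.get_obs();print({k:np.round(v,3) for k,v in o.items()},r.tcp_to_tips)
for n in("scene","top"):
    cv2.imwrite(f"pics/{n}0.png",r.grab_frame(n)); c=r.camera_info(n); print(n,c)
E
```

```text
{'clock': np.float64(0.0), 'joints': array([ 1.009,  0.478,  0.022,  1.556, -0.011,  1.109, -0.083]), 'qvel': array([ 0.   , -0.   , -0.001, -0.001,  0.   ,  0.001,  0.   ]), 'tau': array([-1.0000e-03, -5.9646e+01,  1.6070e+00, -2.8120e+01,  1.2000e-02,
        9.0000e-03, -0.0000e+00]), 'tcp_pos': array([ 0.296, -0.606,  0.252]), 'orientation': array([-3.059e+00, -7.060e-01,  1.000e-03]), 'contact_force': array([ 0.053, -0.576, -0.554]), 'moment': array([ 0.022, -0.007, -0.002]), 'gripper_force': np.float64(0.0), 'grip_width': np.float64(0.086)} 0.022
scene {'mtx': array([[376.32374319,   0.        , 251.03113723],
       [  0.        , 376.32374319, 191.0603556 ],
       [  0.        ,   0.        ,   1.        ]]), 'rvec': array([ 0.76942994, -2.59573184,  1.06960019]), 'tvec': array([0.52101497, 0.26299744, 0.80602635])}
top {'mtx': array([[437.49918419,   0.        , 250.19209253],
       [  0.        , 437.49918419, 190.14146954],
       [  0.        ,   0.        ,   1.        ]]), 'rvec': array([ 2.1479449 , -2.14007462,  0.17098548]), 'tvec': array([0.04842183, 0.60131937, 1.2464269 ])}
```

View pics/scene0.png

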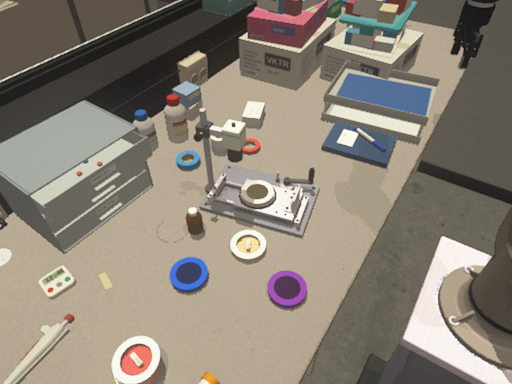

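View pics/top0.png

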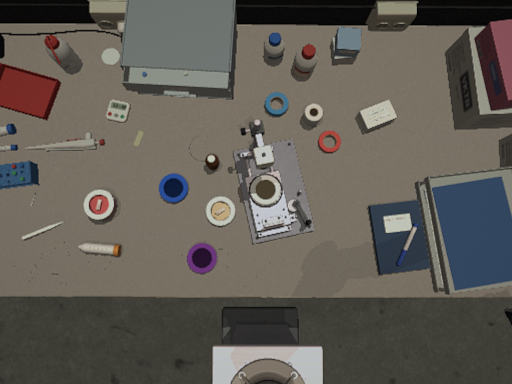

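The top view shows the stand at about (272,190), carriage dish at (265,190) in a white/black ring. Look-alikes: white spare dish (220,211), blue (173,188), purple (202,258), red-filled dish (99,206). The lock and lever are on the right, near (300,212). I'll take a close crop next.

```bash
python3 - <<'E'
import cv2
i=cv2.imread("pics/top0.png")[110:250,222:332]
cv2.imwrite("pics/c1.png",cv2.resize(i[:,:],None,fx=4.2,fy=4.2,interpolation=cv2.INTER_CUBIC))
E
```

```text
(no output)
```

View pics/c1.png

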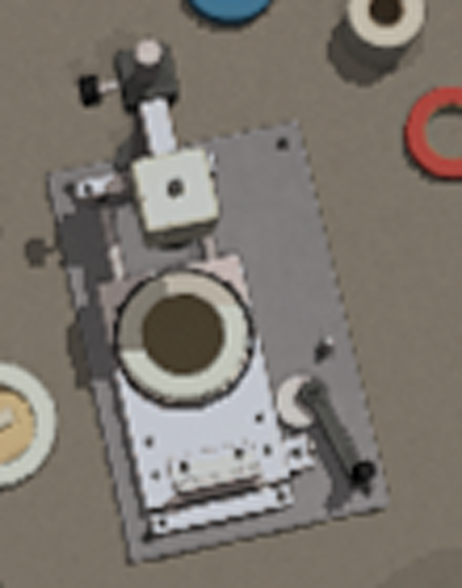

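```bash
cat > h.py <<'E'
import cv2,numpy as np
from scipy.optimize import least_squares
def ray(c,uv,z):
    R=cv2.Rodrigues(c["rvec"])[0];C=-R.T@c["tvec"]
    d=R.T@np.linalg.inv(c["mtx"])@np.array([*uv,1.]);return C+d*(z-C[2])/d[2]
def prj(c,P): return cv2.projectPoints(np.float64(P).reshape(-1,3),c["rvec"],c["tvec"],c["mtx"],None)[0][:,0]
def loc(T,p):
    x,y,a=T;c,s=np.cos(a),np.sin(a);p=np.atleast_2d(p)
    return np.c_[x+c*p[:,0]-s*p[:,1],y+s*p[:,0]+c*p[:,1],p[:,2]]
def inv(T,P):
    x,y,a=T;c,s=np.cos(a),np.sin(a);d=P[:2]-np.array([x,y]);return np.array([c*d[0]+s*d[1],-s*d[0]+c*d[1],P[2]])
E
python3 - <<'E'
from h import *
from bench import r
c=r.camera_info("top")
f=lambda u,v:np.array([222+(u+.5)/4.2-.5,110+(v+.5)/4.2-.5])
uv=np.array([f(50,172),f(296,120),f(386,508),f(132,562)])
L=np.array([[155,95,12],[155,-95,12],[-135,-95,12],[-135,95,12]])/1e3
s=least_squares(lambda T:(prj(c,loc(T,L))-uv).ravel(),[.65,0,.2]);T=s.x
print(T,s.fun.round(2)); np.save("T.npy",T)
post=inv(T,ray(c,f(362,469),.089));print("post",post)
pv=np.array([-.0475,-.056]);d=post[:2]-pv;print(np.hypot(*d),np.arctan2(d[1],d[0])+np.pi)
print("dish",inv(T,ray(c,f(184,334),.054)))
print("pivot px",(prj(c,loc(T,[-.0475,-.056,.04]))-[222,110])*4.2)
for n in("pp",): print("world pushface dish-? ",loc(T,[[-.0475,-.056,.067],[.07,.025,.153]]))
E
```

```text
[ 0.59762241 -0.02076013  0.21210863] [-0.85  0.07  0.78  0.12  0.84 -0.3  -0.76  0.09]
post [-0.10874058 -0.0702011   0.089     ]
0.06286556532207521 0.2278629857364578
dish [0.01094551 0.02493056 0.054     ]
pivot px [[311.56137462 392.28874108]]
world pushface dish-?  [[ 0.56297614 -0.08550491  0.067     ]
 [ 0.66079061  0.01841612  0.153     ]]
```

```bash
cat >> h.py <<'E'
T=np.load("T.npy") if __import__("os").path.exists("T.npy") else None
def go(o,x,y,tipz,ang,tt):
    """tool-frame mm/deg from obs to stand-frame point (mm) with tool +y along stand angle ang (deg)"""
    from scipy.spatial.transform import Rotation as Ro
    R=Ro.from_rotvec(o["orientation"]); P=loc(T,[x/1e3,y/1e3,tipz/1e3+tt])[0]
    w=np.radians(ang)+T[2]; yv=np.array([np.cos(w),np.sin(w),0]); zv=np.array([0,0,-1.])
    G=Ro.from_matrix(np.c_[np.cross(yv,zv),yv,zv])
    print("shift",(R.inv().apply(P-o["tcp_pos"])*1e3).round(1),"rot",np.degrees((R.inv()*G).as_rotvec()).round(1),"| stand tip",(inv(T,o["tcp_pos"])*1e3-[0,0,tt*1e3]).round(1),"F",o["contact_force"].round(1),"t",o["clock"].round(2),"w",o["grip_width"].round(4))
def arc(cam,off):
    a=np.pi+cam; p=np.array([-47.5,-56])+65*np.array([np.cos(a),np.sin(a)]); t=np.array([-np.sin(a),np.cos(a)])
    return (*(p+off*t),np.degrees(a)+90-360)
E
python3 - <<'E'
from h import *
from bench import r
c=r.camera_info("top");o=r.get_obs()
f=lambda u,v:np.array([222+(u+.5)/4.2-.5,110+(v+.5)/4.2-.5])
for q in((178,490),(258,476),(180,466),(257,446)): print([ (inv(T,ray(c,f(*q),z))*1e3).round(1) for z in(.038,.083)])
a=arc(.2,-32);print(a);go(o,a[0],a[1],150,a[2],r.tcp_to_tips)
E
```

```text
[array([-93.7,  51.3,  38. ]), array([-96.5,  53.7,  83. ])]
[array([-95.8,  -5.5,  38. ]), array([-98.5,  -1.2,  83. ])]
[array([-77.6,  46.4,  38. ]), array([-81. ,  48.9,  83. ])]
[array([-75.1,  -9.5,  38. ]), array([-78.5,  -5. ,  83. ])]
(np.float64(-117.56174614512267), np.float64(-37.55137601075925), np.float64(-78.54084409738351))Traceback (most recent call last):
  File "<stdin>", line 6, in <module>
  File "h.py", line 19, in go
    print("shift",(R.inv().apply(P-o["tcp_pos"])*1e3).round(1),"rot",np.degrees((R.inv()*G).as_rotvec()).round(1),"| stand tip",(inv(T,o["tcp_pos"])*1e3-[0,0,tt*1e3]).round(1),"F",o["contact_force"].round(1),"t",o["clock"].round(2),"w",o["grip_width"].round(4))
                                                                                                                                                                                                                    ^^^^^^^^^^^^^^^^
AttributeError: 'float' object has no attribute 'round'
```

```bash
sed -i 's/o\["clock"\].round(2)/round(float(o["clock"]),2)/;s/o\["grip_width"\].round(4)/round(float(o["grip_width"]),4)/' h.py
python3 - <<'E'
from h import *
from bench import r
a=arc(.2,-32);go(r.get_obs(),a[0],a[1],150,a[2],r.tcp_to_tips)
E
```

```text
shift [ 404.9 -385.4   81. ] rot [-0.1  0.   2.4] | stand tip [-418.4 -508.8  230.4] F [-0.2 -0.4  0.2] t 0.1 w 0.0854
```

Request:
{"op": "step_arm", "data": {"moves": [{"dx": 27, "dy": -25.7, "gripper": -1}, {"dx": 27, "dy": -25.7, "gripper": -1}, {"dx": 27, "dy": -25.7, "gripper": -1}, {"dx": 27, "dy": -25.7, "gripper": -1}, {"dx": 27, "dy": -25.7, "gripper": -1}, {"dx": 27, "dy": -25.7, "gripper": -1}, {"dx": 27, "dy": -25.7, "gripper": -1}, {"dx": 27, "dy": -25.7, "gripper": -1}, {"dx": 27, "dy": -25.7, "gripper": -1}, {"dx": 27, "dy": -25.7, "gripper": -1}, {"dx": 27, "dy": -25.7, "gripper": -1}, {"dx": 27, "dy": -25.7, "gripper": -1}, {"dx": 27, "dy": -25.7, "gripper": -1}, {"dx": 27, "dy": -25.7, "gripper": -1}, {"dx": 27, "dy": -25.7, "gripper": -1}, {"rz": 2.4, "dz": 20, "gripper": -1}, {"gripper": -1}]}}

```text
invalid input at $.moves[0]: expected keys rx, ry, rz, dx, dy, dz, gripper
```

```bash
cat > w.py <<'E'
from h import *
from bench import r
import sys
o=r.get_obs();c=r.camera_info("wrist");i=r.grab_frame("wrist");n=sys.argv[1]
cv2.imwrite(f"pics/{n}.png",i)
a=arc(.2,-32);go(o,a[0],a[1],58,a[2],r.tcp_to_tips)
print(r.tcp_to_tips,o["joints"].round(2))
P={"pivot":[-.0475,-.056,.044],"post":[-.1112,-.0689,.089],"platecorner":[-.135,-.095,.012],"tips":inv(T,o["tcp_pos"])-[0,0,r.tcp_to_tips]}
for k,v in P.items():print(k,prj(c,loc(T,v)).round(0))
np.savez(f"{n}.npz",**c)
E
python3 w.py w1
```

```text
shift [ 404.9 -385.2  173. ] rot [-0.1  0.   2.4] | stand tip [-418.4 -508.8  230.4] F [-0.2 -0.4  0.2] t 0.1 w 0.0854
0.022 [ 1.01  0.48  0.02  1.56 -0.01  1.11 -0.08]
pivot [[-319. -591.]]
post [[-405. -561.]]
platecorner [[-174. -319.]]
tips [[259. 253.]]
```

View pics/w1.png

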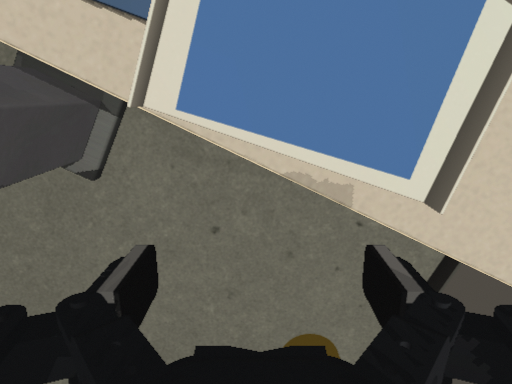

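All seven keys are required in each row, so the arm didn't move. This picture shows only the tray next to the start position.

Request:
{"op": "step_arm", "data": {"moves": [{"rx": 0, "ry": 0, "rz": 0, "dx": 27, "dy": -25.7, "dz": 0, "gripper": -1}, {"rx": 0, "ry": 0, "rz": 0, "dx": 27, "dy": -25.7, "dz": 0, "gripper": -1}, {"rx": 0, "ry": 0, "rz": 0, "dx": 27, "dy": -25.7, "dz": 0, "gripper": -1}, {"rx": 0, "ry": 0, "rz": 0, "dx": 27, "dy": -25.7, "dz": 0, "gripper": -1}, {"rx": 0, "ry": 0, "rz": 0, "dx": 27, "dy": -25.7, "dz": 0, "gripper": -1}, {"rx": 0, "ry": 0, "rz": 0, "dx": 27, "dy": -25.7, "dz": 0, "gripper": -1}, {"rx": 0, "ry": 0, "rz": 0, "dx": 27, "dy": -25.7, "dz": 0, "gripper": -1}, {"rx": 0, "ry": 0, "rz": 0, "dx": 27, "dy": -25.7, "dz": 0, "gripper": -1}, {"rx": 0, "ry": 0, "rz": 0, "dx": 27, "dy": -25.7, "dz": 0, "gripper": -1}, {"rx": 0, "ry": 0, "rz": 0, "dx": 27, "dy": -25.7, "dz": 0, "gripper": -1}, {"rx": 0, "ry": 0, "rz": 0, "dx": 27, "dy": -25.7, "dz": 0, "gripper": -1}, {"rx": 0, "ry": 0, "rz": 0, "dx": 27, "dy": -25.7, "dz": 0, "gripper": -1}, {"rx": 0, "ry": 0, "rz": 0, "dx": 27, "dy": -25.7, "dz": 0, "gripper": -1}, {"rx": 0, "ry": 0, "rz": 0, "dx": 27, "dy": -25.7, "dz": 0, "gripper": -1}, {"rx": 0, "ry": 0, "rz": 0, "dx": 27, "dy": -25.7, "dz": 0, "gripper": -1}, {"rx": 0, "ry": 0, "rz": 2.4, "dx": 0, "dy": 0, "dz": 20, "gripper": -1}, {"rx": 0, "ry": 0, "rz": 0, "dx": 0, "dy": 0, "dz": 0, "gripper": -1}, {"rx": 0, "ry": 0, "rz": 0, "dx": 0, "dy": 0, "dz": 0, "gripper": -1}]}}

```text
clock: 2.4
tcp_pos: [0.4908, -0.0832, 0.2336]
orientation: [3.075, 0.642, -0.0]
contact_force: [-0.2, -0.3, -0.3]
grip_width: -0.0003
gripper_force: 0.0
```

```bash
python3 w.py w2
```

```text
shift [  0.2  -1.  153.6] rot [ 0.  0. -0.] | stand tip [-117.5  -38.6  211.6] F [-0.2 -0.3 -0.3] t 2.4 w -0.0003
0.022 [ 0.28  0.22 -0.28  1.98  0.08  0.95 -1.19]
pivot [[295.  98.]]
post [[298. 184.]]
platecorner [[310. 192.]]
tips [[259. 253.]]
```

View pics/w2.png

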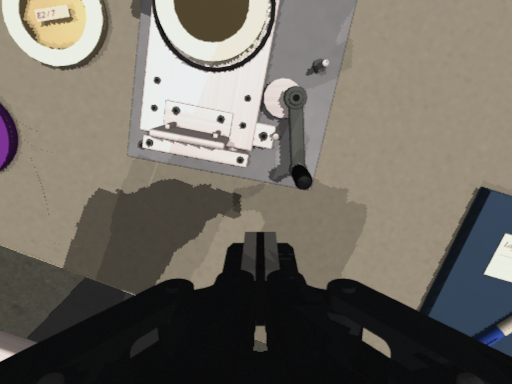

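The lock pivot is at (295,98), where predicted. The post top is at (304,179), and the push plate's band runs from (152,130) to (228,148). I'll compute the lever angle and plate position.

```bash
python3 - <<'E'
from h import *
c=dict(np.load("w2.npz"))
for k,uv,z in(("post",(304,178),.089),("pivot",(295,98),.046),("backleft",(128,157),.012),("dish",(215,5),.054)):
    p=inv(T,ray(c,uv,z))*1e3;d=p[:2]-[-47.5,-56];print(k,p.round(1),np.hypot(*d).round(1),(np.arctan2(d[1],d[0])%(2*np.pi)-np.pi).round(3))
for y,x in((25,-96),(25,-90),(25,-84)):print(x,prj(c,loc(T,[[x/1e3,-.005,.083],[x/1e3,.055,.083],[x/1e3,-.005,.038],[x/1e3,.055,.038]])).round(0).tolist())
cv2.imwrite("pics/c2.png",cv2.resize(cv2.imread("pics/w2.png")[80:200,120:330],None,fx=3.6,fy=3.6,interpolation=cv2.INTER_CUBIC))
E
```

```text
post [-105.6  -72.3   89. ] 60.3 0.273
pivot [-47.3 -55.8  46. ] 0.3 -2.431
backleft [-135.8   91.7   12. ] 172.1 -1.032
dish [ 8.8 22.3 54. ] 96.5 -2.194
-96 [[223.0, 148.0], [147.0, 133.0], [228.0, 141.0], [162.0, 127.0]]
-90 [[224.0, 141.0], [148.0, 125.0], [229.0, 134.0], [163.0, 121.0]]
-84 [[225.0, 133.0], [148.0, 117.0], [230.0, 128.0], [164.0, 114.0]]
```

View pics/c2.png

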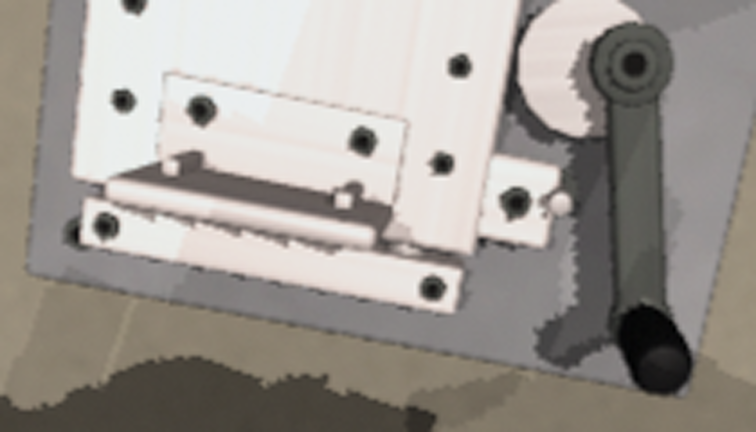

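Request:
{"op": "step_arm", "data": {"moves": [{"rx": 0, "ry": 0, "rz": 0, "dx": 0, "dy": 0, "dz": 40, "gripper": -1}, {"rx": 0, "ry": 0, "rz": 0, "dx": 0, "dy": 0, "dz": 40, "gripper": -1}, {"rx": 0, "ry": 0, "rz": 0, "dx": 0, "dy": 0, "dz": 40, "gripper": -1}, {"rx": 0, "ry": 0, "rz": 0, "dx": 0, "dy": 0, "dz": 33, "gripper": -1}, {"rx": 0, "ry": 0, "rz": 0, "dx": 0, "dy": 0, "dz": 0, "gripper": -1}, {"rx": 0, "ry": 0, "rz": 0, "dx": 0, "dy": 5, "dz": 0, "gripper": -1}, {"rx": 0, "ry": 0, "rz": 0, "dx": 0, "dy": 4, "dz": 0, "gripper": -1}, {"rx": 0, "ry": 0, "rz": -7, "dx": -2.2, "dy": 8, "dz": 0, "gripper": -1}, {"rx": 0, "ry": 0, "rz": -7, "dx": -2.2, "dy": 8.1, "dz": 0, "gripper": -1}, {"rx": 0, "ry": 0, "rz": 0, "dx": 0, "dy": 0, "dz": 0, "gripper": -1}]}}

```text
clock: 3.7
tcp_pos: [0.4988, -0.1081, 0.0814]
orientation: [2.974, 1.008, 0.003]
contact_force: [-0.4, 0.6, -0.9]
grip_width: 0.0
gripper_force: 0.0
```

```bash
python3 - <<'E'
from h import *
from bench import r
a=arc(.2+np.radians(14),-22);print(a);go(r.get_obs(),a[0],a[1],58,a[2],r.tcp_to_tips)
E
```

```text
(np.float64(-115.645063277351), np.float64(-64.07776893243606), np.float64(-64.54084409738357))
shift [-0.3 -0.8  1.4] rot [ 0.1 -0.1 -0.2] | stand tip [-115.   -64.6   59.4] F [-0.4  0.6 -0.9] t 3.7 w 0.0
```

Request:
{"op": "step_arm", "data": {"moves": [{"rx": 0, "ry": 0, "rz": -7, "dx": -2.2, "dy": 8.1, "dz": 0.5, "gripper": -1}, {"rx": 0, "ry": 0, "rz": -7, "dx": -2.2, "dy": 8.1, "dz": 0.5, "gripper": -1}, {"rx": 0, "ry": 0, "rz": -7, "dx": -2.2, "dy": 8.1, "dz": 0, "gripper": -1}, {"rx": 0, "ry": 0, "rz": -7, "dx": -2.2, "dy": 8.1, "dz": 0, "gripper": -1}, {"rx": 0, "ry": 0, "rz": -7, "dx": -2.2, "dy": 8.1, "dz": 0, "gripper": -1}, {"rx": 0, "ry": 0, "rz": -7, "dx": -2.2, "dy": 8.1, "dz": 0, "gripper": -1}, {"rx": 0, "ry": 0, "rz": -7, "dx": -2.2, "dy": 8.1, "dz": 0, "gripper": -1}, {"rx": 0, "ry": 0, "rz": 0, "dx": 0, "dy": 0, "dz": 0, "gripper": -1}]}}

```text
clock: 4.7
tcp_pos: [0.5375, -0.1489, 0.0797]
orientation: [2.29, 2.15, 0.001]
contact_force: [-1.0, 0.9, -0.5]
grip_width: -0.0002
gripper_force: 0.0
```

```bash
python3 - <<'E'
from h import *
from bench import r
a=arc(.2+np.radians(63),-22);print(a);go(r.get_obs(),a[0],a[1],58,a[2],r.tcp_to_tips)
cv2.imwrite("pics/w3.png",r.grab_frame("wrist"))
E
```

```text
(np.float64(-86.11081444410021), np.float64(-112.72922534252749), np.float64(-15.540844097383513))
shift [-0.2 -0.3 -0.3] rot [ 0.   0.  -0.2] | stand tip [ -85.8 -112.7   57.7] F [-1.   0.9 -0.5] t 4.7 w -0.0002
```

View pics/w3.png

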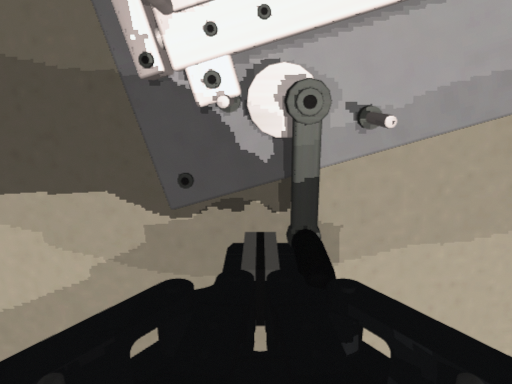

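The post at about (305,240) sits against the fingers and follows. I'll keep going.

Request:
{"op": "step_arm", "data": {"moves": [{"rx": 0, "ry": 0, "rz": -7, "dx": -2.2, "dy": 8.1, "dz": 0, "gripper": -1}, {"rx": 0, "ry": 0, "rz": -7, "dx": -2.2, "dy": 8.1, "dz": 0, "gripper": -1}, {"rx": 0, "ry": 0, "rz": -7, "dx": -2.2, "dy": 8.1, "dz": 0, "gripper": -1}, {"rx": 0, "ry": 0, "rz": -7, "dx": -2.2, "dy": 8.1, "dz": 0, "gripper": -1}, {"rx": 0, "ry": 0, "rz": -7, "dx": -2.2, "dy": 8.1, "dz": 0, "gripper": -1}, {"rx": 0, "ry": 0, "rz": -7, "dx": -2.2, "dy": 8.1, "dz": 0, "gripper": -1}, {"rx": 0, "ry": 0, "rz": -7, "dx": -2.2, "dy": 8.1, "dz": 0, "gripper": -1}, {"rx": 0, "ry": 0, "rz": -5, "dx": -1.6, "dy": 5.8, "dz": 0, "gripper": -1}, {"rx": 0, "ry": 0, "rz": 0, "dx": 0, "dy": 0, "dz": 0, "gripper": -1}]}}

```text
clock: 5.88
tcp_pos: [0.5993, -0.1432, 0.0794]
orientation: [1.064, 2.956, -0.0]
contact_force: [0.9, 0.0, 0.2]
grip_width: -0.0001
gripper_force: 0.0
```

```bash
cat > s.py <<'E'
from h import *
from bench import r
import sys
x,y,z,a=eval(sys.argv[1]);go(r.get_obs(),x,y,z,a,r.tcp_to_tips)
E
python3 - <<'E'
from h import *
from bench import r
a=arc(2.36,-22);print(a);go(r.get_obs(),a[0],a[1],58,a[2],r.tcp_to_tips)
E
```

```text
(np.float64(-16.860520683406087), np.float64(-117.40213601502812), np.float64(45.21803965087423))
shift [-2.5  7.3 -0.6] rot [-0.  0. -7.] | stand tip [ -24.2 -120.    57.4] F [0.9 0.  0.2] t 5.88 w -0.0001
```

Request:
{"op": "step_arm", "data": {"moves": [{"rx": 0, "ry": 0, "rz": -4, "dx": -1.3, "dy": 4.6, "dz": 0, "gripper": -1}, {"rx": 0, "ry": 0, "rz": -3, "dx": -1, "dy": 3, "dz": 0, "gripper": -1}, {"rx": 0, "ry": 0, "rz": 0, "dx": 0, "dy": 0, "dz": 0, "gripper": -1}]}}

```text
clock: 6.25
tcp_pos: [0.6055, -0.1389, 0.0793]
orientation: [-0.882, -3.015, 0.001]
contact_force: [-0.7, 0.2, -0.1]
grip_width: 0.0
gripper_force: 0.5
```

Request:
{"op": "step_arm", "data": {"moves": [{"rx": 0, "ry": 0, "rz": 0, "dx": 0, "dy": 2, "dz": 0, "gripper": -1}, {"rx": 0, "ry": 0, "rz": 0, "dx": 0, "dy": 0, "dz": 0, "gripper": -1}]}}

```text
clock: 6.5
tcp_pos: [0.6064, -0.1378, 0.0793]
orientation: [-0.879, -3.016, 0.002]
contact_force: [-2.8, -3.7, 1.2]
grip_width: -0.0001
gripper_force: 2.2
```

Request:
{"op": "step_arm", "data": {"moves": [{"rx": 0, "ry": 0, "rz": 0, "dx": 0, "dy": 2, "dz": 0, "gripper": -1}, {"rx": 0, "ry": 0, "rz": 0, "dx": 0, "dy": 0, "dz": 0, "gripper": -1}]}}

```text
clock: 6.75
tcp_pos: [0.6066, -0.1377, 0.0792]
orientation: [-0.88, -3.014, 0.006]
contact_force: [-5.3, -6.0, 5.4]
grip_width: 0.0001
gripper_force: 4.5
```

The lever is at its far stop, with the force rising and no further motion. Next I back off and lift.

Request:
{"op": "step_arm", "data": {"moves": [{"rx": 0, "ry": 0, "rz": 0, "dx": 0, "dy": -8, "dz": 0, "gripper": -1}, {"rx": 0, "ry": 0, "rz": 0, "dx": 0, "dy": -10, "dz": 0, "gripper": -1}, {"rx": 0, "ry": 0, "rz": 0, "dx": 0, "dy": -5, "dz": -30, "gripper": -1}, {"rx": 0, "ry": 0, "rz": 0, "dx": 0, "dy": 0, "dz": -40, "gripper": -1}, {"rx": 0, "ry": 0, "rz": 0, "dx": 0, "dy": 0, "dz": 0, "gripper": -1}]}}

```text
clock: 7.38
tcp_pos: [0.5978, -0.1545, 0.1526]
orientation: [0.875, 3.011, 0.002]
contact_force: [0.1, 0.8, -0.1]
grip_width: 0.0002
gripper_force: 0.0
```

```bash
python3 s.py "-128,25,127,0"
```

```text
shift [180.6  40.8   2.7] rot [ 0.3  0.2 45.4] | stand tip [ -28.  -130.8  130.6] F [ 0.1  0.8 -0.1] t 7.38 w 0.0002
```

Request:
{"op": "step_arm", "data": {"moves": [{"rx": 0, "ry": 0, "rz": 0, "dx": 30, "dy": 6.8, "dz": 0, "gripper": -1}, {"rx": 0, "ry": 0, "rz": 0, "dx": 30, "dy": 6.8, "dz": 0, "gripper": -1}, {"rx": 0, "ry": 0, "rz": 0, "dx": 30, "dy": 6.8, "dz": 0, "gripper": -1}, {"rx": 0, "ry": 0, "rz": 0, "dx": 30, "dy": 6.8, "dz": 0, "gripper": -1}, {"rx": 0, "ry": 0, "rz": 0, "dx": 30, "dy": 6.8, "dz": 0, "gripper": -1}, {"rx": 0, "ry": 0, "rz": 0, "dx": 30, "dy": 6.8, "dz": 0, "gripper": -1}, {"rx": 0, "ry": 0, "rz": 9, "dx": 0, "dy": 0, "dz": 0, "gripper": -1}, {"rx": 0, "ry": 0, "rz": 9, "dx": 0, "dy": 0, "dz": 0, "gripper": -1}, {"rx": 0, "ry": 0, "rz": 9, "dx": 0, "dy": 0, "dz": 0, "gripper": -1}, {"rx": 0, "ry": 0, "rz": 9, "dx": 0, "dy": 0, "dz": 0, "gripper": -1}, {"rx": 0, "ry": 0, "rz": 9, "dx": 0, "dy": 0, "dz": 0, "gripper": -1}, {"rx": 0, "ry": 0, "rz": 0, "dx": 0, "dy": 0, "dz": 0, "gripper": -1}]}}

```text
clock: 8.88
tcp_pos: [0.465, -0.0237, 0.1488]
orientation: [-1.962, -2.453, 0.001]
contact_force: [-0.3, 0.2, 0.5]
grip_width: 0.0
gripper_force: 0.0
```

```bash
python3 s.py "-128,25,52,0"; python3 - <<'E'
import cv2
from bench import r
a=r.grab_frame("wrist");b=r.grab_frame("top")[110:250,222:332]
b=cv2.resize(b,None,fx=2.74,fy=2.74,interpolation=cv2.INTER_CUBIC)[:384]
import numpy as np;b=np.pad(b,((0,384-len(b)),(0,0),(0,0)));s=np.hstack([a,b])[:,:800];cv2.imwrite("pics/m1.png",s)
E
```

```text
shift [-0.1  2.3 74.8] rot [-0.  -0.   0.5] | stand tip [-130.2   25.1  126.8] F [-0.3  0.2  0.5] t 8.88 w 0.0
```

View pics/m1.png

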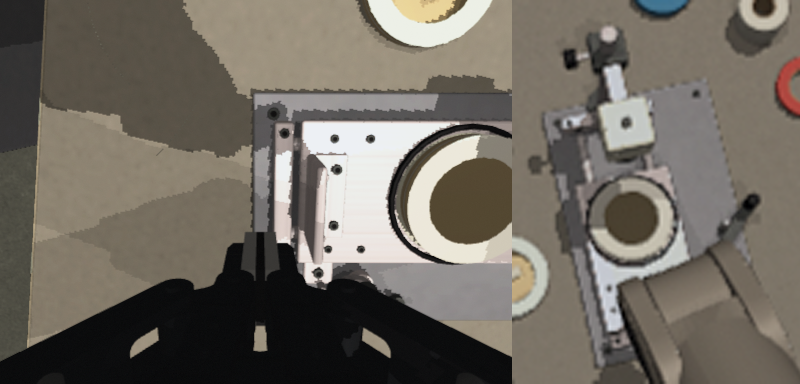

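The lever in the top view (745,205) points forward-right at its low-point stop. The push plate at (315,200) in the wrist view is ahead of the fingers. Next I descend and push.

Request:
{"op": "step_arm", "data": {"moves": [{"rx": 0, "ry": 0, "rz": 0.5, "dx": 0, "dy": 0, "dz": 38, "gripper": -1}, {"rx": 0, "ry": 0, "rz": 0, "dx": 0, "dy": 0, "dz": 37, "gripper": -1}, {"rx": 0, "ry": 0, "rz": 0, "dx": 0, "dy": 8, "dz": 0, "gripper": -1}, {"rx": 0, "ry": 0, "rz": 0, "dx": 0, "dy": 6, "dz": 0, "gripper": -1}, {"rx": 0, "ry": 0, "rz": 0, "dx": 0, "dy": 6, "dz": 0, "gripper": -1}, {"rx": 0, "ry": 0, "rz": 0, "dx": 0, "dy": 6, "dz": 0, "gripper": -1}, {"rx": 0, "ry": 0, "rz": 0, "dx": 0, "dy": 6, "dz": 0, "gripper": -1}, {"rx": 0, "ry": 0, "rz": 0, "dx": 0, "dy": 6, "dz": 0, "gripper": -1}, {"rx": 0, "ry": 0, "rz": 0, "dx": 0, "dy": 6, "dz": 0, "gripper": -1}, {"rx": 0, "ry": 0, "rz": 0, "dx": 0, "dy": 0, "dz": 0, "gripper": -1}]}}

```text
clock: 10.22
tcp_pos: [0.5094, -0.0143, 0.0744]
orientation: [1.975, 2.443, 0.002]
contact_force: [-0.1, -0.5, -0.6]
grip_width: -0.0001
gripper_force: 0.0
```

```bash
python3 s.py "-50,25,52,0"
```

```text
shift [ 0.2 34.9  0.4] rot [ 0.1 -0.  -0.1] | stand tip [-84.9  24.8  52.4] F [-0.1 -0.5 -0.6] t 10.22 w -0.0001
```

Request:
{"op": "step_arm", "data": {"moves": [{"rx": 0, "ry": 0, "rz": 0, "dx": 0, "dy": 5, "dz": 0, "gripper": -1}, {"rx": 0, "ry": 0, "rz": 0, "dx": 0, "dy": 5, "dz": 0, "gripper": -1}, {"rx": 0, "ry": 0, "rz": 0, "dx": 0, "dy": 5, "dz": 0, "gripper": -1}, {"rx": 0, "ry": 0, "rz": 0, "dx": 0, "dy": 5, "dz": 0, "gripper": -1}, {"rx": 0, "ry": 0, "rz": 0, "dx": 0, "dy": 4, "dz": 0, "gripper": -1}, {"rx": 0, "ry": 0, "rz": 0, "dx": 0, "dy": 4, "dz": 0, "gripper": -1}, {"rx": 0, "ry": 0, "rz": 0, "dx": 0, "dy": 3, "dz": 0, "gripper": -1}, {"rx": 0, "ry": 0, "rz": 0, "dx": 0, "dy": 0, "dz": 0, "gripper": -1}]}}

```text
clock: 11.22
tcp_pos: [0.5394, -0.008, 0.0744]
orientation: [1.974, 2.443, 0.001]
contact_force: [-0.9, -0.0, -0.8]
grip_width: -0.0
gripper_force: 0.1
```

Request:
{"op": "step_arm", "data": {"moves": [{"rx": 0, "ry": 0, "rz": 0, "dx": 0, "dy": 2, "dz": 0, "gripper": -1}, {"rx": 0, "ry": 0, "rz": 0, "dx": 0, "dy": 0, "dz": 0, "gripper": -1}]}}

```text
clock: 11.48
tcp_pos: [0.541, -0.0077, 0.0744]
orientation: [1.975, 2.443, 0.0]
contact_force: [0.3, -0.1, 0.3]
grip_width: -0.0
gripper_force: 0.5
```

Request:
{"op": "step_arm", "data": {"moves": [{"rx": 0, "ry": 0, "rz": 0, "dx": 0, "dy": 2, "dz": 0, "gripper": -1}, {"rx": 0, "ry": 0, "rz": 0, "dx": 0, "dy": 0, "dz": 0, "gripper": -1}]}}

```text
clock: 11.72
tcp_pos: [0.5411, -0.0077, 0.0741]
orientation: [-1.974, -2.442, 0.005]
contact_force: [-6.2, -0.8, 5.6]
grip_width: -0.0002
gripper_force: 3.3
```

Request:
{"op": "step_arm", "data": {"moves": [{"rx": 0, "ry": 0, "rz": 0, "dx": 0, "dy": 2, "dz": 0, "gripper": -1}, {"rx": 0, "ry": 0, "rz": 0, "dx": 0, "dy": 0, "dz": 0, "gripper": -1}]}}

```text
clock: 11.98
tcp_pos: [0.5412, -0.0078, 0.0737]
orientation: [-1.973, -2.44, 0.01]
contact_force: [-11.4, -1.9, 9.8]
grip_width: 0.0001
gripper_force: 6.0
```

```bash
python3 s.py "-50,25,52,0"; python3 - <<'E'
import cv2,numpy as np
from bench import r
a=r.grab_frame("wrist");b=r.grab_frame("top")[110:250,222:332]
b=cv2.resize(b,None,fx=2.74,fy=2.74,interpolation=cv2.INTER_CUBIC)[:384]
b=np.pad(b,((0,384-len(b)),(0,0),(0,0)));cv2.imwrite("pics/m2.png",np.hstack([a,b])[:,:800])
E
```

```text
shift [ 0.4  2.4 -0.3] rot [-0.4  0.1 -0.1] | stand tip [-52.4  24.6  51.7] F [-11.4  -1.9   9.8] t 11.97 w 0.0001
```

View pics/m2.png

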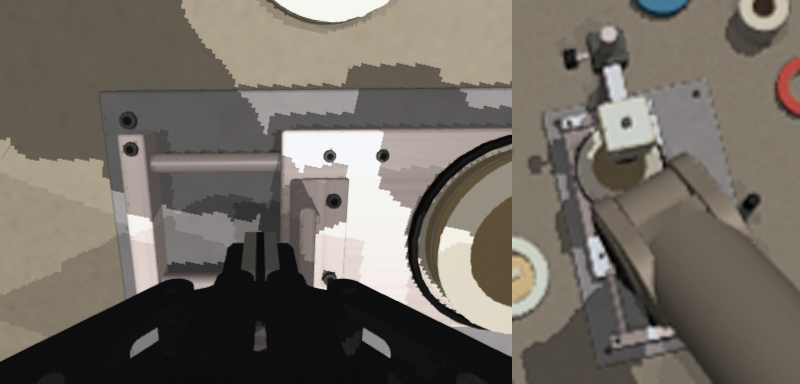

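The carriage is forward with the dish under the camera (top view, 620,165), and the plate is hard against the fingers. I'll retreat and go round to the other side of the post.

Request:
{"op": "step_arm", "data": {"moves": [{"rx": 0, "ry": 0, "rz": 0, "dx": 0, "dy": -8, "dz": 0, "gripper": -1}, {"rx": 0, "ry": 0, "rz": 0, "dx": 0, "dy": -14, "dz": 0, "gripper": -1}, {"rx": 0, "ry": 0, "rz": 0, "dx": 0, "dy": 0, "dz": -38, "gripper": -1}, {"rx": 0, "ry": 0, "rz": 0, "dx": 0, "dy": 0, "dz": -38, "gripper": -1}, {"rx": 0, "ry": 0, "rz": -9, "dx": -28, "dy": 0, "dz": 0, "gripper": -1}, {"rx": 0, "ry": 0, "rz": -9, "dx": -28, "dy": 0, "dz": 0, "gripper": -1}, {"rx": 0, "ry": 0, "rz": -9, "dx": -28, "dy": 0, "dz": 0, "gripper": -1}, {"rx": 0, "ry": 0, "rz": -9, "dx": -28, "dy": 0, "dz": 0, "gripper": -1}, {"rx": 0, "ry": 0, "rz": -9, "dx": 0, "dy": 0, "dz": 0, "gripper": -1}, {"rx": 0, "ry": 0, "rz": 0, "dx": 0, "dy": 0, "dz": 0, "gripper": -1}]}}

```text
clock: 13.32
tcp_pos: [0.5705, -0.1112, 0.1501]
orientation: [-0.893, -3.012, -0.001]
contact_force: [-0.4, 0.1, -0.1]
grip_width: -0.0002
gripper_force: 0.0
```

```bash
python3 - <<'E'
from h import *
from bench import r
a=arc(2.36,34);print(a);go(r.get_obs(),a[0],a[1],58,a[2],r.tcp_to_tips);print(r.get_obs()["joints"].round(2))
E
```

```text
(np.float64(22.586482199723804), np.float64(-77.6537528587494), np.float64(45.21803965087423))
shift [-44.5  51.9  70.1] rot [ 0.  -0.  -0.4] | stand tip [-45.6 -82.7 128.1] F [-0.4  0.1 -0.1] t 13.32 w -0.0002
[ 0.7   0.58 -0.82  1.84  0.51  0.95  0.65]
```

Request:
{"op": "step_arm", "data": {"moves": [{"rx": 0, "ry": 0, "rz": -0.4, "dx": -15, "dy": 17.3, "dz": 0, "gripper": -1}, {"rx": 0, "ry": 0, "rz": 0, "dx": -15, "dy": 17.3, "dz": 0, "gripper": -1}, {"rx": 0, "ry": 0, "rz": 0, "dx": -14.5, "dy": 17.3, "dz": 0, "gripper": -1}, {"rx": 0, "ry": 0, "rz": 0, "dx": 0, "dy": 0, "dz": 0, "gripper": -1}, {"rx": 0, "ry": 0, "rz": 0, "dx": 0, "dy": 0, "dz": 35, "gripper": -1}, {"rx": 0, "ry": 0, "rz": 0, "dx": 0, "dy": 0, "dz": 35, "gripper": -1}, {"rx": 0, "ry": 0, "rz": 0, "dx": 0, "dy": 0, "dz": 0, "gripper": -1}]}}

```text
clock: 14.2
tcp_pos: [0.6332, -0.0916, 0.0779]
orientation: [-0.879, -3.01, 0.003]
contact_force: [-0.0, 0.1, 0.8]
grip_width: -0.0001
gripper_force: 0.0
```

```bash
python3 - <<'E'
from h import *
from bench import r
a=arc(2.36,22);print(a);go(r.get_obs(),a[0],a[1],58,a[2],r.tcp_to_tips)
E
```

```text
(np.float64(14.133553010481684), np.float64(-86.17126353509484), np.float64(45.21803965087423))
shift [ -2.5 -10.8  -2.1] rot [-0.2 -0.3  0.1] | stand tip [ 19.9 -76.7  55.9] F [-0.   0.1  0.8] t 14.2 w -0.0001
```

Request:
{"op": "step_arm", "data": {"moves": [{"rx": 0, "ry": 0, "rz": 0, "dx": -1.2, "dy": -5.4, "dz": -2, "gripper": -1}, {"rx": 0, "ry": 0, "rz": 0, "dx": -1.3, "dy": -5.4, "dz": 0, "gripper": -1}, {"rx": 0, "ry": 0, "rz": 7, "dx": -2.2, "dy": -8.1, "dz": 0, "gripper": -1}, {"rx": 0, "ry": 0, "rz": 7, "dx": -2.2, "dy": -8.1, "dz": 0, "gripper": -1}, {"rx": 0, "ry": 0, "rz": 7, "dx": -2.2, "dy": -8.1, "dz": 0, "gripper": -1}, {"rx": 0, "ry": 0, "rz": 7, "dx": -2.2, "dy": -8.1, "dz": 0, "gripper": -1}, {"rx": 0, "ry": 0, "rz": 7, "dx": -2.2, "dy": -8.1, "dz": 0, "gripper": -1}, {"rx": 0, "ry": 0, "rz": 7, "dx": -2.2, "dy": -8.1, "dz": 0, "gripper": -1}, {"rx": 0, "ry": 0, "rz": 7, "dx": -2.2, "dy": -8.1, "dz": 0, "gripper": -1}, {"rx": 0, "ry": 0, "rz": 7, "dx": -2.2, "dy": -8.1, "dz": 0, "gripper": -1}, {"rx": 0, "ry": 0, "rz": 0, "dx": 0, "dy": 0, "dz": 0, "gripper": -1}]}}

```text
clock: 15.58
tcp_pos: [0.5902, -0.1508, 0.0838]
orientation: [2.191, 2.248, 0.001]
contact_force: [0.3, -0.3, 0.5]
grip_width: 0.0002
gripper_force: 0.2
```

```bash
python3 - <<'E'
from h import *
from bench import r
a=arc(2.36-np.radians(56),22);print(a);go(r.get_obs(),a[0],a[1],58,a[2],r.tcp_to_tips)
E
```

```text
(np.float64(-38.048065622904), np.float64(-123.96808763332297), np.float64(-10.781960349125711))
shift [ 0.9 -3.6  3.8] rot [0.1 0.1 0.1] | stand tip [ -34.7 -125.5   61.8] F [ 0.3 -0.3  0.5] t 15.57 w 0.0002
```

Request:
{"op": "step_arm", "data": {"moves": [{"rx": 0, "ry": 0, "rz": 0, "dx": 0.9, "dy": -3.6, "dz": 3, "gripper": -1}, {"rx": 0, "ry": 0, "rz": 7, "dx": -2.2, "dy": -8.1, "dz": 0, "gripper": -1}, {"rx": 0, "ry": 0, "rz": 7, "dx": -2.2, "dy": -8.1, "dz": 0, "gripper": -1}, {"rx": 0, "ry": 0, "rz": 7, "dx": -2.2, "dy": -8.1, "dz": 0, "gripper": -1}, {"rx": 0, "ry": 0, "rz": 7, "dx": -2.2, "dy": -8.1, "dz": 0, "gripper": -1}, {"rx": 0, "ry": 0, "rz": 7, "dx": -2.2, "dy": -8.1, "dz": 0, "gripper": -1}, {"rx": 0, "ry": 0, "rz": 7, "dx": -2.2, "dy": -8.1, "dz": 0, "gripper": -1}, {"rx": 0, "ry": 0, "rz": 7, "dx": -2.2, "dy": -8.1, "dz": 0, "gripper": -1}, {"rx": 0, "ry": 0, "rz": 7, "dx": -2.2, "dy": -8.1, "dz": 0, "gripper": -1}, {"rx": 0, "ry": 0, "rz": 0, "dx": 0, "dy": 0, "dz": 0, "gripper": -1}]}}

```text
clock: 16.82
tcp_pos: [0.5216, -0.1394, 0.0792]
orientation: [-2.99, -0.963, 0.001]
contact_force: [0.3, 0.2, 0.1]
grip_width: 0.0002
gripper_force: 0.0
```

```bash
python3 - <<'E'
from h import *
from bench import r
a=arc(2.36-np.radians(112),22);print(a);go(r.get_obs(),a[0],a[1],58,a[2],r.tcp_to_tips)
a=arc(0,22);print(a);go(r.get_obs(),a[0],a[1],58,a[2],r.tcp_to_tips)
E
```

```text
(np.float64(-98.56264375499515), np.float64(-101.84328099896925), np.float64(-66.78196034912571))
shift [-0.   2.  -0.8] rot [-0.   0.   0.3] | stand tip [ -99.3 -100.    57.2] F [0.3 0.2 0.1] t 16.82 w 0.0002
(np.float64(-112.5), np.float64(-78.0), np.float64(-90.0))
shift [ -3.3 -25.4  -0.7] rot [-0.   0.  23.5] | stand tip [ -99.3 -100.    57.2] F [0.3 0.2 0.1] t 16.82 w 0.0002
```

Request:
{"op": "step_arm", "data": {"moves": [{"rx": 0, "ry": 0, "rz": 6, "dx": -1.9, "dy": -7, "dz": 0, "gripper": -1}, {"rx": 0, "ry": 0, "rz": 6, "dx": -1.9, "dy": -7, "dz": 0, "gripper": -1}, {"rx": 0, "ry": 0, "rz": 5, "dx": -1.6, "dy": -5.8, "dz": 0, "gripper": -1}, {"rx": 0, "ry": 0, "rz": 0, "dx": 0, "dy": 0, "dz": 0, "gripper": -1}]}}

```text
clock: 17.32
tcp_pos: [0.5074, -0.1254, 0.0792]
orientation: [-3.099, -0.511, 0.001]
contact_force: [-0.4, 0.2, -0.4]
grip_width: 0.0003
gripper_force: 0.0
```

Request:
{"op": "step_arm", "data": {"moves": [{"rx": 0, "ry": 0, "rz": 5, "dx": -1, "dy": -4, "dz": 0, "gripper": -1}, {"rx": 0, "ry": 0, "rz": 0, "dx": 0, "dy": 0, "dz": 0, "gripper": -1}]}}

```text
clock: 17.58
tcp_pos: [0.505, -0.1225, 0.0791]
orientation: [3.119, 0.375, -0.001]
contact_force: [-0.2, -0.9, -0.1]
grip_width: 0.0002
gripper_force: 0.3
```

```bash
python3 - <<'E'
from h import *
from bench import r
a=arc(0,22);print(a);go(r.get_obs(),a[0],a[1],58,a[2],r.tcp_to_tips)
cv2.imwrite("pics/w5.png",r.grab_frame("wrist"))
E
```

```text
(np.float64(-112.5), np.float64(-78.0), np.float64(-90.0))
shift [-0.5 -1.9 -0.9] rot [-0.   0.1  1.6] | stand tip [-111.9  -79.9   57.1] F [-0.2 -0.9 -0.1] t 17.57 w 0.0002
```

View pics/w5.png

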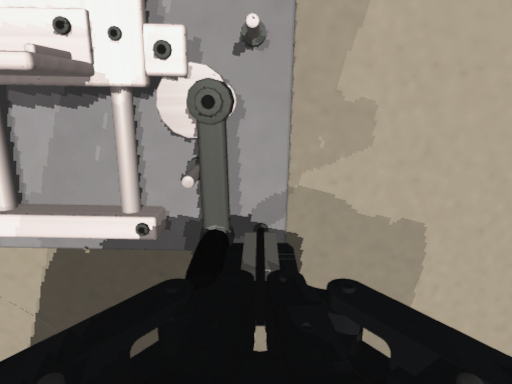

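The post (210,250) is against the fingers, and the lever is almost at its stop pin (188,180). The cam stands behind the roller. I'll make the last small pushes.

Request:
{"op": "step_arm", "data": {"moves": [{"rx": 0, "ry": 0, "rz": 1.6, "dx": 0, "dy": -2, "dz": 0, "gripper": -1}, {"rx": 0, "ry": 0, "rz": 0, "dx": 0, "dy": -1.5, "dz": 0, "gripper": -1}, {"rx": 0, "ry": 0, "rz": 0, "dx": 0, "dy": 0, "dz": 0, "gripper": -1}]}}

```text
clock: 18.0
tcp_pos: [0.5042, -0.12, 0.0792]
orientation: [3.123, 0.326, -0.001]
contact_force: [0.5, -5.1, -0.6]
grip_width: -0.0
gripper_force: 2.4
```

Request:
{"op": "step_arm", "data": {"moves": [{"rx": 0, "ry": 0, "rz": 0, "dx": 0, "dy": -2, "dz": 0, "gripper": -1}, {"rx": 0, "ry": 0, "rz": 0, "dx": 0, "dy": 0, "dz": 0, "gripper": -1}]}}

```text
clock: 18.25
tcp_pos: [0.5041, -0.1197, 0.0792]
orientation: [3.122, 0.323, 0.0]
contact_force: [1.1, -9.2, -3.1]
grip_width: 0.0001
gripper_force: 4.6
```

Request:
{"op": "step_arm", "data": {"moves": [{"rx": 0, "ry": 0, "rz": 0, "dx": 0, "dy": -2, "dz": 0, "gripper": -1}, {"rx": 0, "ry": 0, "rz": 0, "dx": 0, "dy": 0, "dz": 0, "gripper": -1}]}}

```text
clock: 18.5
tcp_pos: [0.5041, -0.1194, 0.0793]
orientation: [3.121, 0.321, 0.001]
contact_force: [2.1, -14.6, -4.7]
grip_width: -0.0002
gripper_force: 6.9
```

Request:
{"op": "step_arm", "data": {"moves": [{"rx": 0, "ry": 0, "rz": 0, "dx": 0, "dy": 10, "dz": 0, "gripper": -1}, {"rx": 0, "ry": 0, "rz": 0, "dx": 0, "dy": 15, "dz": 0, "gripper": -1}, {"rx": 0, "ry": 0, "rz": 0, "dx": 0, "dy": 10, "dz": -40, "gripper": -1}, {"rx": 0, "ry": 0, "rz": 0, "dx": 0, "dy": 20, "dz": -50, "gripper": -1}, {"rx": 0, "ry": 0, "rz": 0, "dx": 0, "dy": 40, "dz": -20, "gripper": -1}, {"rx": 0, "ry": 0, "rz": 0, "dx": 0, "dy": 40, "dz": 0, "gripper": -1}, {"rx": 0, "ry": 0, "rz": 0, "dx": 0, "dy": 40, "dz": 0, "gripper": -1}, {"rx": 0, "ry": 0, "rz": 0, "dx": 0, "dy": 40, "dz": 0, "gripper": -1}, {"rx": 0, "ry": 0, "rz": 0, "dx": 0, "dy": 0, "dz": 0, "gripper": -1}]}}

```text
clock: 19.62
tcp_pos: [0.5474, -0.3295, 0.189]
orientation: [3.124, 0.318, -0.0]
contact_force: [-0.5, 0.7, -0.2]
grip_width: -0.0001
gripper_force: 0.0
```

```bash
python3 - <<'E'
from h import *
from bench import r
b=r.grab_frame("top");c=r.camera_info("top")
for cam in(0,.1,.2):
    a=arc(cam,0);print(cam,(prj(c,loc(T,[a[0]/1e3,a[1]/1e3,.089]))-[222,110])*4.2)
for tr in(50,60): # nominal push plate rear top corners
    print(tr,((prj(c,loc(T,[[(-96+tr)/1e3,-.005,.083],[(-96+tr)/1e3,.055,.083],[(-102+tr)/1e3,-.027,.038],[(-102+tr)/1e3,.077,.038]]))-[222,110])*4.2).round(0).tolist())
cv2.imwrite("pics/f.png",cv2.resize(b[110:250,222:332],None,fx=4.2,fy=4.2,interpolation=cv2.INTER_CUBIC))
E
```

```text
0 [[341.11053886 477.23182179]]
0.1 [[350.39738281 474.76286513]]
0.2 [[359.36811909 471.37563494]]
50 [[245.0, 398.0], [159.0, 416.0], [273.0, 407.0], [128.0, 438.0]]
60 [[242.0, 383.0], [156.0, 402.0], [269.0, 394.0], [125.0, 424.0]]
```

View pics/f.png

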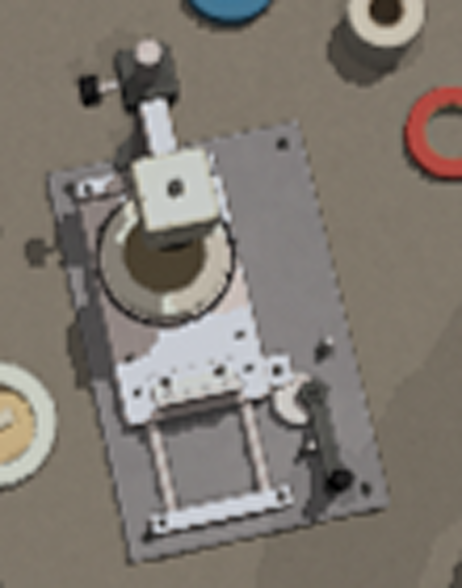

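The post is at (341,480), which matches cam 0. The carriage's rear edge at (127,425) to (265,395) matches 60 mm of travel, and the roller sits in front of the cam. Nothing beside the stand has moved, so I'm handing in.

```bash
python3 -c "
from bench import r
print(r.hand_in())"
```

```text
the job is handed in; nothing more can be done
None
```

The carriage is fully home with the dish under the lens, the lever is back at its first stop with the cam behind the roller, and I handed the job in at about 20 s with the arm clear and the items beside the stand undisturbed.

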